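# Ease the lid of the ornament case shut

### The arm

A 7-joint arm with a two-finger parallel gripper is mounted at the origin on the work surface. World frame = base frame: x ahead of the robot, y to its left, z up, the work surface at z = 0. Lengths are in m, angles in degrees, forces in N, time in s.
With the tool pointing down it reaches from about 0.425 to 0.875 m from the base axis. Payload 4.7 kg.
Tool frame: the origin (TCP) lies midway between the tips of the shut fingers; the grasp point (between the pads) lies 19 mm behind it; z points along the fingers, y is the direction in which the jaws open and shut (so a half turn about z gives the same grasp; the last joint's range is limited). The gripper opens to 87 mm and grips with 3 to 60 N. Pads are 19 mm wide; open, the fingers measure 117 mm over their backs; the gripper's body (75 mm by 190 mm) begins 51 mm behind the grasp point.
Start: joints at [-68.749, 18.392, -4.016, 83.108, 1.295, 78.541, -3.26], TCP at [0.227, 0.609, 0.192] pointing down, gripper open.
Joint ranges: [-163.93, 163.93], [-17.29, 119.83], [-79.2, 71.16], [3.27, 140.29], [-89.18, 269.18], [5.43, 117.66], [-154.24, 154.24]. Speed limits (degrees/s): [147.25, 147.25, 180, 180, 180, 180, 180].

### API

Orientations are given as [roll, pitch, yaw] about the fixed x, y, z axes, in that order (R = Rz(yaw) Ry(pitch) Rx(roll)).
In Python, from cell import env gives the robot as it stands. The module is installed in compiled form; this text tells all that it offers.
- The arm moves only by the tool servo_tool, never from a script. Its argument "plan" is a list of rows, each a list of 3 entries, a list of its own where there are three numbers: the opening, from 0 (shut) to 1 (fully open), then the shift along the tool's x, y, z in cm, then the turn, a rotation vector about the tool's x, y, z in degrees. A call has 1 to 20 rows; each row shifts and turns the pose as measured when the row begins, along the tool's axes as they then stand; what a row does not reach is not made up. A row lasts 1/12 s, in which the tool goes at most 41.7 mm and 7.16 degrees, less where a joint would pass 70% of its speed; a pose out of reach is approached as far as the arm can. A call is refused whole if a number of a shift passes 4.17 or a number of a turn 7.16, either way. A call with a gripper value outside its range is refused whole. The fingers move at their own pace and stop on an object; "force" is the grip in N (left out, the last holds). Time passes only in rows, so rows that do not move let the fingers close. It gives the time, the measured TCP pose, the force and the opening at its end, in the units of the state.
- env.get_obs(): the state, without advancing time (a new reading comes with each control period).
- env.read_camera(name): name is "scene" or "top"; returns a dict with "image" (420x560x3 uint8, blue, green, red), "fx", "fy", "cx", "cy" (pixels), "rvec" (rotation vector, rad) and "tvec" (3), from world to camera coordinates, as OpenCV has them. Camera axes: x right, y down, z forward; pixel columns grow to the right and rows downward; lengths in m; the calibration is good to about 2 mm. A picture is of the moment at which its call begins. There is no depth.
- env.sign_off(): hands the job in, once; it reports no verdict.
The state is a dict: "time_s": time; "qpos": joint angles; "joint_velocities": joint speeds; "effort": joint torques, N m; "tool_pos": TCP position; "tool_rot": TCP orientation; "force": force on the tool from outside, world axes, zero at the start; "wrist_torque": the same for the moment, N m; "grip_width": finger opening in m.
Only numpy, scipy, OpenCV 4.12 (cv2) and the standard library are available. Lean on these libraries where they do the work, as an engineer would, in place of code of your own. Each camera call takes 0.05 s, during which the arm holds its last target. There are 200 camera calls.

### The job

Close the wooden case of freshly painted ornaments without a slam: with the fingers nudge its leaned-back lid over, catch it on a finger as it falls, and lower it gently on that finger all the way until it is fully shut, letting it go only over the last few millimetres, then come clear. Only touch the lid, never pinch, squeeze or lift it, and leave the bottles, the jar and the palette around the case alone.

Things in the scene. Friction and masses are not known exactly. Their poses are not given: they have to be found in the camera images.
- case: Open wooden case, fixed to the table, 140 (its x) x 220 (its y) x 85 mm high, walls 6 mm, one divider, painted ornaments inside up to 56 mm high. Origin: centre of its underside, on the table. Its own -x side is the front, facing roughly to the robot's right; the lid is hinged along its +x (rear, left) rim.
- lid_angle (a joint): Lid angle: 0 shut (level), 1.57 upright, 1.80 open stop. Starts at 1.68 to 1.80, sinking back to the stop; pushed below about 1.55 it falls forward. A worn hinge damper (0.36 N m s/rad) makes it fall slowly at first, then faster (speed goes as the cosine, about 0.7 rad/s near shut): some 5 s from 1.5, and it slams. Gentle lowering: 0.2 rad/s or less.
- lid: Lilac lid, about 0.32 kg, 226 mm wide, 12 thick, from 2 to 148 mm off the hinge axis; a pink tab (50 wide, 8 thick) at mid free edge reaches 190 mm off the axis, about 1.5 N bears it there. Origin on the hinge axis, mid width and thickness; own -x runs to the tab, own z is the outer face. Shut, the tab stands 46 mm out from the front wall, underside 88 mm above the table, nothing under it.
- lid_tab (a point): Middle of the tab's free end (mid width, mid thickness), 190 mm from the hinge axis.
- lid_hinge (a point): Middle of the hinge axis, 74 mm behind the case's centre (case +x) and 92 mm above the table. The axis runs along the case's y.
- glaze_bottle: Bystander: blue glaze bottle, 58 mm diameter, 170 mm tall. Origin at the centre of its underside.
- squeeze_bottle: Bystander: small mauve bottle with orange cap, 38 mm diameter, 95 mm tall. Origin at the centre of its underside.
- water_jar: Bystander: open glass jar, 84 mm diameter, 100 mm tall. Origin at the centre of its underside.
- palette: Bystander: flat white paint palette, 80 x 130 x 10 mm. Origin at the centre of its underside.

How it is judged:
By the outcome, as a careful person would: the job done as asked, in the order asked, and still so for the second after the job is handed in, with the robot touching nothing.
It also fails if it takes over 72 s, if anything falls off the work surface, if the arm or the gripper's body presses on something with over 40 N, if the wrist force passes 120 N, or if a joint passes its speed limit or range.

## Working session

There is one attempt and no reset: what is moved stays moved. The work goes in short steps, Python scripts to look and compute and a tool call to move; the robot and the scene stay as the last step left them, time stands still between calls to the robot, and variables do not carry over. Pictures are saved under pics/ and viewed, about 8 in all and at most 12, crops included, and the job is handed in when it is done.

Besides the shell and the picture viewer there is one more tool, called after "Emit:" as a command line: name --argument value ..., lists and objects as JSON in quotes. servo_tool: Moves the arm, as the interface text tells. Its arguments: {"type":"object","properties":{"plan":{"type":"array"},"force":{"type":"number"}},"required":["plan"]}

```bash
mkdir -p pics; cat > h.py <<'E'
import numpy as np, cv2
from cell import env
def snap(n,f):
    c=env.read_camera(n); cv2.imwrite('pics/'+f,c['image']); return c
def K(c): return np.array([[c['fx'],0,c['cx']],[0,c['fy'],c['cy']],[0,0,1.]])
def proj(c,P): return cv2.projectPoints(np.array(P,float).reshape(-1,3),np.array(c['rvec']),np.array(c['tvec']),K(c),None)[0].reshape(-1,2)
def ray(c,uv):
    R=cv2.Rodrigues(np.array(c['rvec']))[0]; o=-R.T@np.array(c['tvec']).ravel()
    return o,R.T@np.linalg.inv(K(c))@np.array([*uv,1.])
def atz(c,uv,z):
    o,d=ray(c,uv); return o+d*(z-o[2])/d[2]
def tri(c1,u1,c2,u2):
    P=[K(c)@np.hstack([cv2.Rodrigues(np.array(c['rvec']))[0],np.array(c['tvec']).reshape(3,1)]) for c in(c1,c2)]
    X=cv2.triangulatePoints(P[0],P[1],np.array(u1,float),np.array(u2,float)).ravel(); return X[:3]/X[3]
E
python3 - <<'E'
from h import *
import pickle
a=snap('scene','s1.png');b=snap('top','t1.png')
pickle.dump((a,b),open('c.pkl','wb'))
for c in(a,b):print(ray(c,(280,210)))
print(env.get_obs())
E
```

```text
(array([1.020263  , 0.7179713 , 0.62652588]), array([-0.4107253 , -0.71136762, -0.57034224]))
(array([0.50322175, 0.03313332, 0.86864246]), array([ 0.17977741,  0.04181749, -0.98282975]))
{'time_s': 0.1, 'qpos': array([-68.74866344,  18.43595634,  -4.01694169,  83.17025041,
         1.2964917 ,  78.54157769,  -3.26144633]), 'joint_velocities': array([ 0.07127713, -0.13712726,  0.08152542, -0.22348982, -0.06288187,
        0.03690781,  0.08823129]), 'effort': array([-7.29595940e-04, -4.92574489e+01, -4.06234162e-01, -3.13397992e+01,
       -6.42161351e-02,  3.95780266e-02,  9.15599594e-05]), 'tool_pos': array([0.2268783 , 0.60850659, 0.19113769]), 'tool_rot': array([-1.79897542e+02,  6.62441778e-03,  1.59558505e+02]), 'force': array([ 0.81638533, -1.12576094,  0.67203886]), 'wrist_torque': array([0.02138893, 0.02237274, 0.00873257]), 'grip_width': 0.0869328564608571}
```

View pics/s1.png

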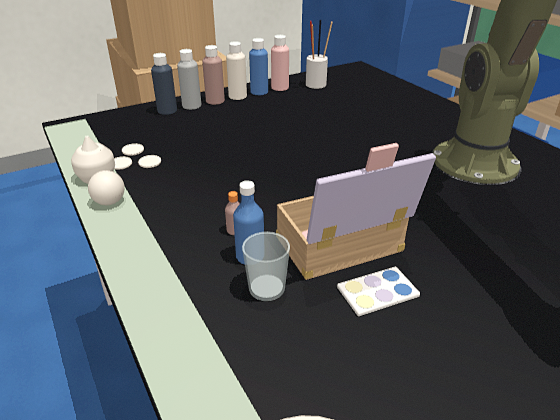

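View pics/t1.png

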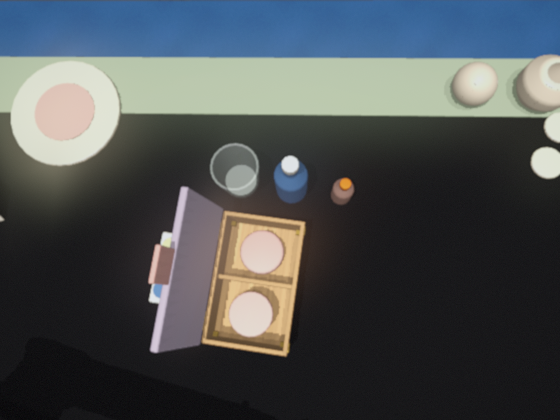

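The scene picture shows the lid leaning back with its tab at (382,157), and its hinge side facing the camera. The palette is behind the hinge at (378,290), with the jar (267,267) and the blue bottle (248,225) beyond the case's far end. The top picture shows the rim corners near (222,212), (305,216), (291,354), (205,346), and the tab at (161,265).

```bash
cat >> h.py <<'E'
def T(x,y,yaw,p):
    c,s=np.cos(yaw),np.sin(yaw); p=np.array(p,float).reshape(-1,3)
    return np.c_[x+c*p[:,0]-s*p[:,1],y+s*p[:,0]+c*p[:,1],p[:,2]]
def lid(a,r,y,h): # r from hinge toward tab, h along outer normal
    return [0.074-r*np.cos(a)+h*np.sin(a), y, 0.092+r*np.sin(a)+h*np.cos(a)]
E
python3 - <<'E'
from h import *
import pickle
from scipy.optimize import least_squares
a,b=pickle.load(open('c.pkl','rb'))
for uv in [(222,212),(305,216),(291,354),(205,346)]: print(atz(b,uv,.085).round(3))
# top: rim front corners; front-left etc (case -x side = px right)
loc=[[-.07,.11,.085],[-.07,-.11,.085]]
def res(p,full=False):
    x,y,w,al=p
    # case +y : which px? try: world yaw ~; correspond below
    rb=proj(b,T(x,y,w,[[-.07,.11,.085],[-.07,-.11,.085],lid(al,.148,.113,0),lid(al,.148,-.113,0),lid(al,.19,0,0)]))
    ra=proj(a,T(x,y,w,[lid(al,.148,.113,.006),lid(al,.148,-.113,.006),[.07,.11,0],[.07,-.11,0],lid(al,.19,0,0)]))
    return rb,ra
mb=np.array([[305,216],[291,354],[185,190],[155,350],[154,264]],float)
ma=np.array([[316,190],[432,158],[313,278],[406,245],[382,149]],float)
f=lambda p:np.r_[(res(p)[0]-mb).ravel(),(res(p)[1]-ma).ravel()]
c=np.mean([atz(b,u,.085) for u in [(222,212),(305,216),(291,354),(205,346)]],0)
for w0 in(1.5,-1.6):
    s=least_squares(f,[c[0],c[1],w0,1.75],loss='soft_l1');print(s.x,s.cost,f(s.x).round(1))
for n,z,uvb,uva in[('jar',.1,(235,167),(266,248)),('glaze',.17,(290,165),(247,187)),('sq',.095,(346,184),(233,196))]:
    print(n,tri(b,uvb,a,uva))
print('pal',atz(a,(378,290),.01), 'glaze base',atz(b,(291,190),0.05),'ornament')
E
```

```text
[0.641 0.166 0.085]
[0.637 0.024 0.085]
[0.411 0.043 0.085]
[0.419 0.183 0.085]
[0.53728494 0.21663739 4.60585041 1.12370678] 385.4611439189247 [-1.452e+02 -1.260e+01 -1.551e+02 -2.030e+01  1.300e+00 -1.000e+00
  2.900e+00  2.700e+00 -2.700e+00  8.000e-01  7.000e-01 -5.200e+00
  1.000e-01 -6.000e-01 -1.320e+01 -7.200e+00 -1.180e+01 -2.700e+00
  6.000e+00  8.900e+00]
[ 0.53728484  0.21663658 -1.67733683  1.12370133] 385.4611439676336 [-1.452e+02 -1.260e+01 -1.551e+02 -2.030e+01  1.300e+00 -1.000e+00
  2.900e+00  2.700e+00 -2.700e+00  8.000e-01  7.000e-01 -5.200e+00
  1.000e-01 -6.000e-01 -1.320e+01 -7.200e+00 -1.180e+01 -2.700e+00
  6.000e+00  8.900e+00]
jar [0.71787748 0.14535629 0.09640582]
glaze [0.70350838 0.04932301 0.16523611]
sq [ 0.69245368 -0.04471397  0.0891437 ]
pal [0.54877775 0.25992924 0.01      ] glaze base [0.68982973 0.04918205 0.05      ] ornament
```

```bash
python3 - <<'E'
from h import *
import pickle
from scipy.optimize import least_squares
a,b=pickle.load(open('c.pkl','rb'))
def res(p):
    x,y,w,al=p
    rb=proj(b,T(x,y,w,[[-.07,-.11,.085],[-.07,.11,.085],lid(al,.148,-.113,0),lid(al,.148,.113,0),lid(al,.19,0,0)]))
    ra=proj(a,T(x,y,w,[lid(al,.148,-.113,.006),lid(al,.148,.113,.006),[.07,-.11,0],[.07,.11,0],lid(al,.19,0,0)]))
    return rb,ra
mb=np.array([[305,216],[291,354],[185,190],[155,350],[154,264]],float)
ma=np.array([[316,190],[432,158],[313,278],[406,245],[382,149]],float)
f=lambda p:np.r_[(res(p)[0]-mb).ravel(),(res(p)[1]-ma).ravel()]
s=least_squares(f,[.53,.1,1.6,1.75],loss='soft_l1');x,y,w,al=s.x
print(s.x,np.degrees(w),s.cost);print(f(s.x).round(1).reshape(-1,2).tolist())
print('hinge',T(x,y,w,[.074,0,.092]),'tab',T(x,y,w,lid(al,.19,0,0)))
print('tab shut',T(x,y,w,lid(0,.19,0,0)))
E
```

```text
[0.52866031 0.1010318  1.46662976 1.79453965] 84.0316952948605 39.1703345529524
[[2.2, 3.7], [-0.2, -0.5], [-0.9, -5.2], [0.4, 0.9], [0.4, -1.8], [2.7, -4.6], [3.7, -0.7], [-9.4, 1.2], [-6.5, 4.4], [2.5, -0.6]]
hinge [[0.5363547  0.17463068 0.092     ]] tab [[0.54073816 0.2165596  0.277264  ]]
tab shut [[ 0.51659883 -0.01433943  0.092     ]]
```

```bash
python3 - <<'E'
from h import *
import pickle
a,b=pickle.load(open('c.pkl','rb'))
A=cv2.resize(a['image'][135:285,270:440],None,fx=2.35,fy=2.35,interpolation=cv2.INTER_CUBIC)
B=cv2.resize(b['image'][180:360,140:320],None,fx=2.2,fy=2.2,interpolation=cv2.INTER_CUBIC)
o=np.zeros((400,800,3),np.uint8);o[:A.shape[0],:399]=A[:,:399];o[:B.shape[0],404:404+B.shape[1]]=B
cv2.imwrite('pics/crop.png',o)
E
```

```text
(no output)
```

View pics/crop.png

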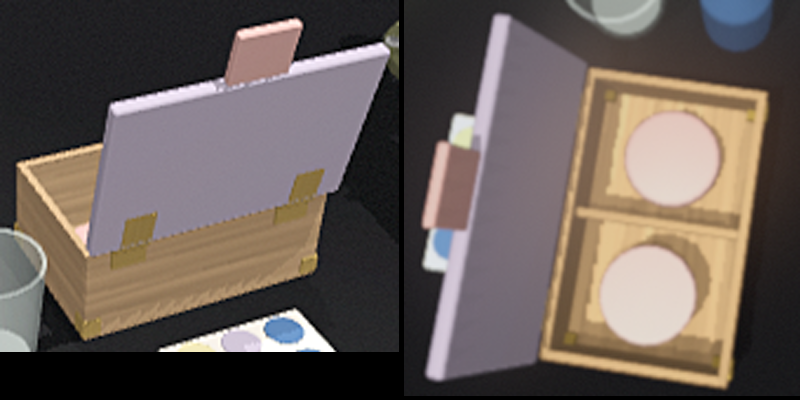

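```bash
python3 - <<'E'
from h import *
import pickle
from scipy.optimize import least_squares
a,b=pickle.load(open('c.pkl','rb'))
def res(p):
    x,y,w,al=p
    rb=proj(b,T(x,y,w,[[-.07,-.11,.085],[-.07,.11,.085],lid(al,.148,-.113,0),lid(al,.148,.113,0),lid(al,.19,0,0)]))
    ra=proj(a,T(x,y,w,[lid(al,.148,-.113,.006),lid(al,.148,.113,.006),[.07,-.11,0],[.07,.11,0],lid(al,.19,0,0),[-.07,-.11,.085]]))
    return rb,ra
mb=np.array([[766,93],[729,386],[501,16],[434,378],[433,185]],float); mb=(mb-[404,0])/2.2+[140,180]
ma=np.array([[113,112],[388,53],[85,340],[318,272],[267,30],[18,163]],float)/2.35+[270,135]
f=lambda p:np.r_[(res(p)[0]-mb).ravel(),(res(p)[1]-ma).ravel()]
s=least_squares(f,[.53,.1,1.46,1.75],loss='soft_l1');x,y,w,al=s.x
print(s.x,np.degrees(w),s.cost);print(f(s.x).round(1).reshape(-1,2).tolist())
for t in (al,1.5,1.3,.8,0): print(t,'tab',T(x,y,w,lid(t,.19,0,0)).round(4))
print('hinge',T(x,y,w,[.074,0,.092]))
E
```

```text
[0.52561498 0.10594337 1.45250928 1.76526314] 83.22265169963919 9.226310021876737
[[0.5, -0.2], [-1.1, 0.4], [0.5, -1.1], [-0.2, 0.6], [1.3, -0.4], [1.4, 1.5], [2.4, -0.6], [-0.6, 0.2], [-3.0, 0.1], [1.7, -0.5], [-0.8, 0.4]]
1.7652631360564648 tab [[0.5387 0.2159 0.2784]]
1.5 tab [[0.5328 0.1661 0.2815]]
1.3 tab [[0.5283 0.129  0.2751]]
0.8 tab [[0.5187 0.048  0.2283]]
0 tab [[ 0.5119 -0.0092  0.092 ]]
hinge [[0.53434783 0.17942627 0.092     ]]
```

```bash
cat >> h.py <<'E'
from scipy.spatial.transform import Rotation as Ro, Slerp
def Rt(yaw,tilt): return Ro.from_euler('xyz',[180,0,yaw],True)*Ro.from_euler('y',tilt,True)
def plan(wps,start=None,op=0):
    """wps: list of (pos,yaw,tilt,rows)"""
    o=env.get_obs(); p=np.array(o['tool_pos']);R=Ro.from_euler('xyz',o['tool_rot'],True)
    if start: p,R=np.array(start[0]),Rt(*start[1:])
    out=[]
    for q,yaw,t,n in wps:
        q=np.array(q);Rg=Rt(yaw,t);sl=Slerp([0,1],Ro.concatenate([R,Rg])); 
        for i in range(n):
            Ra=sl(i/n);Rb=sl((i+1)/n)
            out.append([op,(Ra.inv().apply((q-p)/n)*100).round(2).tolist(),(Ra.inv()*Rb).as_rotvec(True).round(1).tolist()])
        p,R=q,Rg
    print(len(out));print(str(out).replace(' ',''))
E
python3 - <<'E'
from h import *
plan([([.30,.55,.38],140,0,6),([.45,.35,.43],110,0,7),([.50,.15,.43],83,0,7)])
plan([([.51,-.13,.40],83,0,10)],start=([.50,.15,.43],83,0))
E
```

```text
20
[[0,[-1.48,-0.49,-3.15],[-0.0,0.0,3.3]],[0,[-1.51,-0.41,-3.15],[-0.0,0.0,3.3]],[0,[-1.53,-0.32,-3.15],[-0.0,0.0,3.3]],[0,[-1.54,-0.23,-3.15],[-0.0,0.0,3.3]],[0,[-1.55,-0.14,-3.15],[-0.0,0.0,3.3]],[0,[-1.56,-0.05,-3.15],[-0.0,0.0,3.3]],[0,[-3.48,-0.81,-0.71],[0.0,-0.0,4.3]],[0,[-3.53,-0.55,-0.71],[-0.0,-0.0,4.3]],[0,[-3.56,-0.28,-0.71],[0.0,-0.0,4.3]],[0,[-3.57,-0.02,-0.71],[-0.0,-0.0,4.3]],[0,[-3.56,0.25,-0.71],[0.0,-0.0,4.3]],[0,[-3.53,0.52,-0.71],[-0.0,-0.0,4.3]],[0,[-3.49,0.78,-0.71],[-0.0,-0.0,4.3]],[0,[-2.93,-0.31,-0.0],[-0.0,-0.0,3.9]],[0,[-2.94,-0.11,-0.0],[0.0,-0.0,3.9]],[0,[-2.94,0.09,0.0],[-0.0,-0.0,3.9]],[0,[-2.93,0.29,0.0],[0.0,-0.0,3.9]],[0,[-2.9,0.48,0.0],[0.0,-0.0,3.9]],[0,[-2.87,0.68,0.0],[-0.0,-0.0,3.9]],[0,[-2.81,0.87,0.0],[0.0,-0.0,3.9]]]
10
[[0,[-2.77,0.44,0.3],[0.0,0.0,0.0]],[0,[-2.77,0.44,0.3],[0.0,0.0,0.0]],[0,[-2.77,0.44,0.3],[0.0,0.0,0.0]],[0,[-2.77,0.44,0.3],[0.0,0.0,0.0]],[0,[-2.77,0.44,0.3],[0.0,0.0,0.0]],[0,[-2.77,0.44,0.3],[0.0,0.0,0.0]],[0,[-2.77,0.44,0.3],[0.0,0.0,0.0]],[0,[-2.77,0.44,0.3],[0.0,0.0,0.0]],[0,[-2.77,0.44,0.3],[0.0,0.0,0.0]],[0,[-2.77,0.44,0.3],[0.0,0.0,0.0]]]
```

Emit:
servo_tool --plan '[[0,[-1.5,-0.5,-3.15],[0,0,3.3]],[0,[-1.5,-0.4,-3.15],[0,0,3.3]],[0,[-1.5,-0.3,-3.15],[0,0,3.3]],[0,[-1.5,-0.2,-3.15],[0,0,3.3]],[0,[-1.5,-0.1,-3.15],[0,0,3.3]],[0,[-1.5,0,-3.15],[0,0,3.3]],[0,[-3.5,-0.8,-0.7],[0,0,4.3]],[0,[-3.5,-0.5,-0.7],[0,0,4.3]],[0,[-3.5,-0.3,-0.7],[0,0,4.3]],[0,[-3.5,0,-0.7],[0,0,4.3]],[0,[-3.5,0.2,-0.7],[0,0,4.3]],[0,[-3.5,0.5,-0.7],[0,0,4.3]],[0,[-3.5,0.8,-0.7],[0,0,4.3]],[0,[-2.9,-0.3,0],[0,0,3.9]],[0,[-2.9,-0.1,0],[0,0,3.9]],[0,[-2.9,0.1,0],[0,0,3.9]],[0,[-2.9,0.3,0],[0,0,3.9]],[0,[-2.9,0.5,0],[0,0,3.9]],[0,[-2.9,0.7,0],[0,0,3.9]],[0,[-2.8,0.9,0],[0,0,3.9]]]'

```text
time_s: 1.77
tool_pos: [0.4891, 0.1332, 0.4307]
tool_rot: [-179.3, 1.3, 79.5]
force: [0.9, -0.8, -1.0]
grip_width: 0.0008
```

```bash
python3 - <<'E'
from h import *
o=env.get_obs();print(o['time_s'],o['tool_pos'],o['tool_rot'],o['qpos'].round(1),o['grip_width'])
plan([([.51,-.14,.34],83,0,8),([.51,-.14,.20],83,58,10)])
E
```

```text
1.7667 [0.48909649 0.13321748 0.43071499] [-179.34761386    1.2968731    79.51676169] [-41.1   1.   22.8  76.4   0.4 103.8 -28.7] 0.0008007811394837147
18
[[0,[-3.28,0.89,1.2],[-0.1,0.2,-0.4]],[0,[-3.29,0.87,1.19],[-0.1,0.2,-0.4]],[0,[-3.3,0.84,1.18],[-0.1,0.2,-0.4]],[0,[-3.31,0.81,1.17],[-0.1,0.2,-0.4]],[0,[-3.32,0.78,1.17],[-0.1,0.2,-0.4]],[0,[-3.33,0.76,1.16],[-0.1,0.2,-0.4]],[0,[-3.34,0.73,1.15],[-0.1,0.2,-0.4]],[0,[-3.35,0.7,1.14],[-0.1,0.2,-0.4]],[0,[0.0,-0.0,1.4],[-0.0,5.8,0.0]],[0,[-0.14,-0.0,1.39],[0.0,5.8,0.0]],[0,[-0.28,-0.0,1.37],[0.0,5.8,-0.0]],[0,[-0.42,-0.0,1.34],[0.0,5.8,-0.0]],[0,[-0.55,-0.0,1.29],[-0.0,5.8,0.0]],[0,[-0.68,-0.0,1.22],[0.0,5.8,0.0]],[0,[-0.8,-0.0,1.15],[-0.0,5.8,0.0]],[0,[-0.91,-0.0,1.06],[0.0,5.8,-0.0]],[0,[-1.01,-0.0,0.97],[-0.0,5.8,0.0]],[0,[-1.11,-0.0,0.86],[-0.0,5.8,0.0]]]
```

Emit:
servo_tool --plan '[[0,[-3.3,0.9,1.2],[0,0.2,-0.4]],[0,[-3.3,0.9,1.2],[0,0.2,-0.4]],[0,[-3.3,0.8,1.2],[0,0.2,-0.4]],[0,[-3.3,0.8,1.2],[0,0.2,-0.4]],[0,[-3.3,0.8,1.2],[0,0.2,-0.4]],[0,[-3.3,0.8,1.2],[0,0.2,-0.4]],[0,[-3.3,0.7,1.2],[0,0.2,-0.4]],[0,[-3.3,0.7,1.1],[0,0.2,-0.4]],[0,[0,0,1.4],[0,5.8,0]],[0,[-0.1,0,1.4],[0,5.8,0]],[0,[-0.3,0,1.4],[0,5.8,0]],[0,[-0.4,0,1.3],[0,5.8,0]],[0,[-0.5,0,1.3],[0,5.8,0]],[0,[-0.7,0,1.2],[0,5.8,0]],[0,[-0.8,0,1.1],[0,5.8,0]],[0,[-0.9,0,1.1],[0,5.8,0]],[0,[-1.0,0,1.0],[0,5.8,0]],[0,[-1.1,0,0.9],[0,5.8,0]]]'

```text
time_s: 3.27
tool_pos: [0.5121, -0.1534, 0.1931]
tool_rot: [178.2, -60.9, 83.9]
force: [0.6, 0.5, 0.4]
grip_width: 0.0003
```

```bash
cat >> h.py <<'E'
def st():
    o=env.get_obs();R=Ro.from_euler('xyz',o['tool_rot'],True)
    z=R.apply([0,0,1]);y=R.apply([0,1,0]);print('t',round(o['time_s'],2),'p',o['tool_pos'].round(4),'z',z.round(2),'y',y.round(2),'tilt',round(np.degrees(np.arccos(-z[2])),1),'q',o['qpos'].round(0),'F',o['force'].round(2))
E
python3 - <<'E'
from h import *
st()
plan([([.51,-.06,.075],83,60,10)])
E
```

```text
t 3.27 p [ 0.5121 -0.1534  0.1931] z [ 0.12  0.87 -0.49] y [ 0.99 -0.13  0.02] tilt 60.9 q [ 16.  37.  40.  91. -59. 114.  57.] F [0.63 0.46 0.4 ]
10
[[0,[-0.58,-0.16,1.38],[0.1,-0.1,0.0]],[0,[-0.58,-0.16,1.38],[0.1,-0.1,0.0]],[0,[-0.58,-0.16,1.38],[0.1,-0.1,0.0]],[0,[-0.58,-0.16,1.38],[0.1,-0.1,0.0]],[0,[-0.57,-0.15,1.38],[0.1,-0.1,0.0]],[0,[-0.57,-0.15,1.39],[0.1,-0.1,0.0]],[0,[-0.57,-0.15,1.39],[0.1,-0.1,0.0]],[0,[-0.57,-0.14,1.39],[0.1,-0.1,0.0]],[0,[-0.56,-0.14,1.39],[0.1,-0.1,0.0]],[0,[-0.56,-0.14,1.39],[0.1,-0.1,0.0]]]
```

Emit:
servo_tool --plan '[[0,[-0.6,-0.1,1.4],[0,-0.6,0]],[0,[-0.6,-0.1,1.4],[0,-0.6,0]],[0,[-0.6,-0.1,1.4],[0,-0.6,0]],[0,[-0.6,-0.1,1.4],[0,-0.6,0]],[0,[-0.6,-0.1,1.4],[0,-0.6,0]],[0,[-0.6,-0.1,1.4],[0,-0.6,0]],[0,[-0.6,-0.1,1.4],[0,-0.6,0]],[0,[-0.6,-0.1,1.4],[0,-0.6,0]],[0,[-0.6,-0.1,1.4],[0,-0.6,0]],[0,[-0.6,-0.1,1.4],[0,-0.6,0]]]'

```text
time_s: 4.1
tool_pos: [0.5061, -0.0672, 0.0418]
tool_rot: [-177.9, -55.0, 79.5]
force: [-0.3, -1.1, -0.4]
grip_width: 0.0005
```

```bash
python3 - <<'E'
from h import *
st()
plan([([.52,-.10,.25],83,25,7),([.53,0.15,.40],83,20,9)])
E
```

```text
t 4.1 p [ 0.5061 -0.0672  0.0418] z [ 0.11  0.81 -0.57] y [ 0.99 -0.15 -0.02] tilt 55.0 q [  7.  39.  38. 105. -61.  96.  63.] F [-0.3  -1.11 -0.37]
16
[[0,[2.19,0.2,-2.06],[0.0,-4.3,-0.3]],[0,[2.03,0.21,-2.22],[0.0,-4.3,-0.3]],[0,[1.86,0.22,-2.37],[0.0,-4.3,-0.3]],[0,[1.67,0.23,-2.5],[0.0,-4.3,-0.3]],[0,[1.48,0.24,-2.62],[0.0,-4.3,-0.3]],[0,[1.28,0.25,-2.72],[0.0,-4.3,-0.3]],[0,[1.07,0.25,-2.81],[0.0,-4.3,-0.3]],[0,[3.22,-0.23,-0.34],[0.0,-0.6,0.0]],[0,[3.21,-0.23,-0.37],[0.0,-0.6,-0.0]],[0,[3.21,-0.23,-0.4],[-0.0,-0.6,0.0]],[0,[3.2,-0.23,-0.43],[0.0,-0.6,-0.0]],[0,[3.2,-0.23,-0.46],[0.0,-0.6,0.0]],[0,[3.2,-0.23,-0.5],[-0.0,-0.6,-0.0]],[0,[3.19,-0.23,-0.53],[0.0,-0.6,0.0]],[0,[3.18,-0.23,-0.56],[-0.0,-0.6,-0.0]],[0,[3.18,-0.23,-0.59],[0.0,-0.6,0.0]]]
```

Emit:
servo_tool --plan '[[0,[2.2,0.2,-2.1],[0,-4.3,-0.3]],[0,[2.0,0.2,-2.2],[0,-4.3,-0.3]],[0,[1.9,0.2,-2.4],[0,-4.3,-0.3]],[0,[1.7,0.2,-2.5],[0,-4.3,-0.3]],[0,[1.5,0.2,-2.6],[0,-4.3,-0.3]],[0,[1.3,0.2,-2.7],[0,-4.3,-0.3]],[0,[1.1,0.2,-2.8],[0,-4.3,-0.3]],[0,[0.5,-0.2,-3.3],[0,-0.6,0]],[0,[1.5,-0.2,-3.0],[0,-0.6,0]],[0,[2.5,-0.2,-2.0],[0,-0.6,0]],[0,[3.2,-0.2,-1.2],[0,-0.6,0]],[0,[3.2,-0.2,-0.4],[0,-0.6,0]],[0,[3.2,-0.2,-0.4],[0,-0.6,0]],[0,[3.2,-0.2,-0.4],[0,-0.6,0]],[0,[3.2,-0.2,-0.5],[0,0,0]]]'

```text
time_s: 5.35
tool_pos: [0.525, 0.0533, 0.4223]
tool_rot: [-177.8, -19.0, 81.2]
force: [1.3, -0.0, -0.5]
grip_width: 0.0006
```

```bash
python3 - <<'E'
from h import *
st()
plan([([.545,0.28,.37],83,20,6),([.545,0.27,.257],83,20,5)])
E
```

```text
t 5.35 p [0.525  0.0533 0.4223] z [ 0.01  0.33 -0.94] y [ 0.99 -0.14 -0.04] tilt 19.1 q [-35.   1.  42.  80. -20. 100.  -5.] F [ 1.32 -0.05 -0.53]
11
[[0,[3.29,-0.17,2.07],[-0.3,0.2,-0.3]],[0,[3.29,-0.16,2.07],[-0.3,0.2,-0.3]],[0,[3.28,-0.15,2.08],[-0.3,0.2,-0.3]],[0,[3.28,-0.15,2.09],[-0.3,0.2,-0.3]],[0,[3.27,-0.14,2.1],[-0.3,0.2,-0.3]],[0,[3.27,-0.14,2.11],[-0.3,0.2,-0.3]],[0,[-0.96,0.02,2.06],[0.0,0.0,0.0]],[0,[-0.96,0.02,2.06],[0.0,0.0,0.0]],[0,[-0.96,0.02,2.06],[0.0,0.0,0.0]],[0,[-0.96,0.02,2.06],[0.0,0.0,0.0]],[0,[-0.96,0.02,2.06],[0.0,0.0,0.0]]]
```

Emit:
servo_tool --plan '[[0,[3.5,-0.2,1.2],[-0.3,0.2,-0.3]],[0,[3.5,-0.2,1.2],[-0.3,0.2,-0.3]],[0,[3.5,-0.2,1.2],[-0.3,0.2,-0.3]],[0,[3.5,-0.1,1.2],[-0.3,0.2,-0.3]],[0,[3.5,-0.1,1.2],[-0.3,0.2,-0.3]],[0,[3.5,-0.1,1.2],[-0.3,0.2,-0.3]],[0,[3.0,-0.1,1.2],[0,0,0]],[0,[0,0,0],[0,0,0]]]'

```text
time_s: 6.02
tool_pos: [0.5451, 0.3264, 0.4268]
tool_rot: [179.5, -20.6, 83.8]
force: [-1.7, 0.4, -1.3]
grip_width: 0.0001
```

```bash
python3 - <<'E'
from h import *
st()
plan([([.545,0.285,.38],83,20,1),([.545,0.27,.257],83,20,8)])
E
```

```text
t 6.02 p [0.5451 0.3264 0.4268] z [ 0.05  0.35 -0.94] y [ 0.99 -0.11  0.01] tilt 20.6 q [-49.   6.  30.  75. -22.  90. -27.] F [-1.66  0.37 -1.32]
9
[[0,[-5.5,0.41,2.94],[0.2,-0.6,0.7]],[0,[-0.7,0.02,1.38],[0.0,0.0,0.0]],[0,[-0.7,0.02,1.38],[0.0,0.0,0.0]],[0,[-0.7,0.02,1.38],[0.0,0.0,0.0]],[0,[-0.7,0.02,1.38],[0.0,0.0,0.0]],[0,[-0.7,0.02,1.38],[0.0,0.0,0.0]],[0,[-0.7,0.02,1.38],[0.0,0.0,0.0]],[0,[-0.7,0.02,1.38],[0.0,0.0,0.0]],[0,[-0.7,0.02,1.38],[0.0,0.0,0.0]]]
```

Emit:
servo_tool --plan '[[0,[-1.2,0,1.6],[0,0,0]],[0,[-1.2,0,1.6],[0,0,0]],[0,[-1.2,0,1.6],[0,0,0]],[0,[-1.2,0,1.6],[0,0,0]],[0,[-1.2,0,1.6],[0,0,0]],[0,[-1.2,0,1.6],[0,0,0]],[0,[-1.2,0,1.6],[0,0,0]],[0,[-1.2,0,1.5],[0,0,0]],[0,[-0.6,0,0.8],[0,0,0]],[0,[0,0,0],[0,0,0]]]'

```text
time_s: 6.85
tool_pos: [0.536, 0.2796, 0.2512]
tool_rot: [179.9, -20.1, 84.3]
force: [-0.5, -0.0, 0.0]
grip_width: 0.0004
```

```bash
python3 - <<'E'
from h import *
st()
a=snap('scene','s2.png');b=snap('top','t2.png')
o=np.hstack([cv2.resize(a['image'][80:300,230:460],None,fx=1.73,fy=1.73),cv2.resize(b['image'][150:370,90:320],None,fx=1.73,fy=1.73)])
cv2.imwrite('pics/c2.png',o)
E
```

```text
t 6.85 p [0.536  0.2796 0.2512] z [ 0.04  0.34 -0.94] y [ 1.  -0.1  0. ] tilt 20.1 q [-47.   4.  31.  97. -22.  73. -17.] F [-0.48 -0.03  0.02]
```

View pics/c2.png

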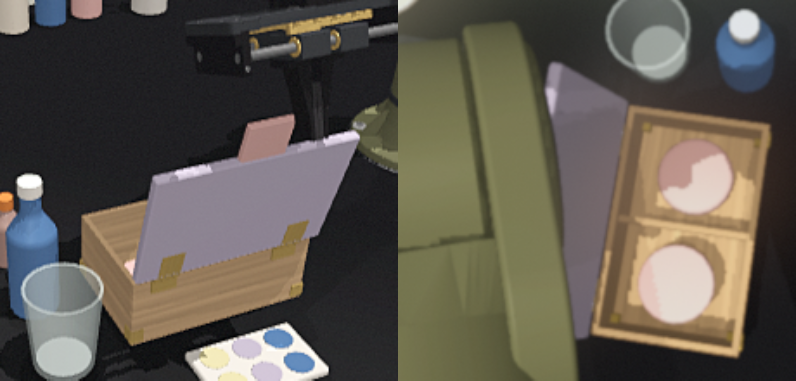

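```bash
python3 - <<'E'
from h import *
import pickle
a,b=pickle.load(open('c.pkl','rb'))
o=env.get_obs();R=Ro.from_euler('xyz',o['tool_rot'],True);p=o['tool_pos']
for d in(0,.07):
  P=p-R.apply([0,0,d]);print(d,P.round(3),'scene',proj(a,P).round(0),((proj(a,P)-[230,80])*1.73).round(0),'top',((proj(b,P)-[90,150])*1.73).round(0))
t=T(.5256,.1059,1.4525,lid(1.765,.19,0,0));print(((proj(a,t)-[230,80])*1.73).round())
E
```

```text
0 [0.537 0.281 0.254] scene [[412. 179.]] [[315. 171.]] top [[ 37. 199.]]
0.07 [0.534 0.257 0.319] scene [[409. 133.]] [[310.  91.]] top [[ 34. 197.]]
[[269. 116.]]
```

```bash
python3 - <<'E'
import cv2,numpy as np
i=cv2.imread('pics/s2.png')[100:210,350:460]
i=np.clip(i.astype(float)*1.6+15,0,255).astype('uint8')
cv2.imwrite('pics/c3.png',cv2.resize(i,None,fx=5,fy=5,interpolation=cv2.INTER_CUBIC))
E
```

```text
(no output)
```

View pics/c3.png

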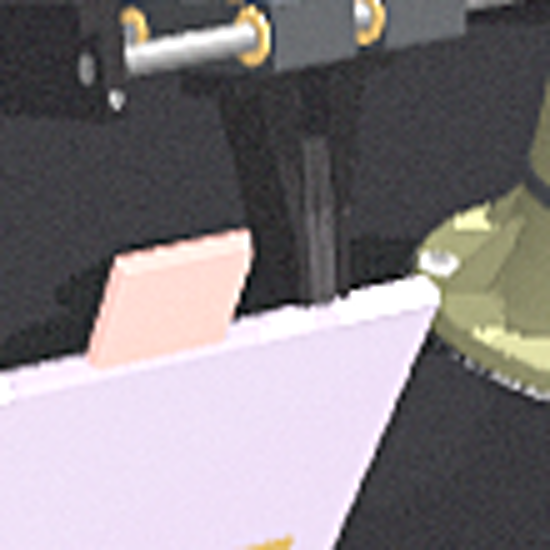

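```bash
python3 - <<'E'
from h import *
import pickle
a,b=pickle.load(open('c.pkl','rb'))
print('base',proj(a,[[0,0,0],[.1,0,0],[0,.1,0]]).round(),a['fx'],b['fx'])
st()
o=env.get_obs();R=Ro.from_euler('xyz',o['tool_rot'],True);p=o['tool_pos']
print('body corners c3', [((proj(a,p+R.apply([sx*.0375,sy*.095,-.07]))-[350,100])*5).round().tolist() for sx in(-1,1) for sy in(-1,1)])
print('lid edge c3',((proj(a,T(.5256,.1059,1.4525,[lid(1.765,.148,-.113,.006),lid(1.765,.148,.113,.006)]))-[350,100])*5).round())
print('ray hit of tip px on plane x=.536:',end='')
oo,d=ray(a,(413.6,160.4)); print(oo+d*(.536-oo[0])/d[0])
E
```

```text
base [[475. 162.]
 [448. 171.]
 [505. 178.]] 477.61530597697555 467.52513281666774
t 6.95 p [0.5371 0.2809 0.2538] z [ 0.04  0.34 -0.94] y [ 1.  -0.1  0. ] tilt 20.3 q [-47.   4.  31.  97. -22.  73. -17.] F [-0.06 -0.82  1.18]
body corners c3 [[[465.0, 105.0]], [[-47.0, 212.0]], [[642.0, 115.0]], [[94.0, 234.0]]]
lid edge c3 [[-153.  421.]
 [ 437.  285.]]
ray hit of tip px on plane x=.536:[0.536      0.27592213 0.28281952]
```

View pics/s2.png

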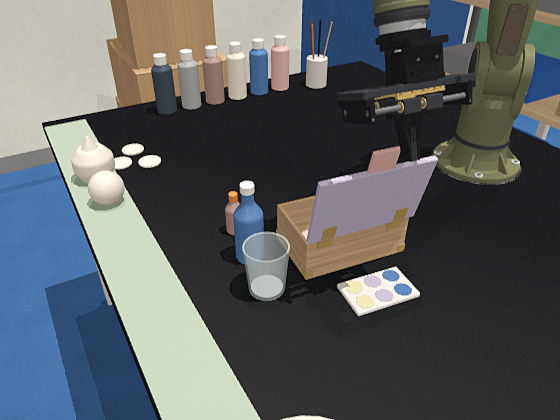

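The gripper appears about 18 px higher in the picture than the measured pose predicts. I'll move up and clear of the lid and check this before touching it.

Emit:
servo_tool --plan '[[0,[0,0,-2.5],[0,0,0]],[0,[0,0,-2.5],[0,0,0]],[0,[0,0,-2.5],[0,0,0]],[0,[0,0,-2.5],[0,0,0]],[0,[3,0,0],[0,0,0]],[0,[3,0,0],[0,0,0]],[0,[3,0,0],[0,0,0]],[0,[3,0,0],[0,0,0]],[0,[3,0,0],[0,0,0]],[0,[3,0,2],[0,0,0]],[0,[0,0,3],[0,0,0]],[0,[0,0,3],[0,0,0]],[0,[0,0,0],[0,0,0]],[0,[0,0,0],[0,0,0]]]'

```text
time_s: 8.12
tool_pos: [0.5587, 0.4603, 0.3721]
tool_rot: [177.8, -21.9, 85.5]
force: [-0.5, -1.2, 0.5]
grip_width: 0.0005
```

```bash
python3 - <<'E'
from h import *
st()
a=snap('scene','s4.png');b=snap('top','t4.png')
o=env.get_obs();R=Ro.from_euler('xyz',o['tool_rot'],True);p=o['tool_pos']
ims=[]
for c in(a,b):
  i=c['image'].copy()
  for d in(0,.07):
    u=proj(c,p-R.apply([0,0,d]))[0];print(u.round(1)); cv2.drawMarker(i,tuple(int(round(v)) for v in u),(0,255,0),cv2.MARKER_CROSS,8,1)
  ims.append(np.clip(i*1.4+10,0,255).astype('uint8'))
  
A=cv2.resize(ims[0][60:260,300:500],(400,400),interpolation=cv2.INTER_CUBIC);B=cv2.resize(ims[1][150:350,0:200],(400,400),interpolation=cv2.INTER_CUBIC)
cv2.imwrite('pics/c4.png',np.hstack([A,B]))
E
```

```text
t 8.12 p [0.5587 0.4603 0.3721] z [ 0.07  0.37 -0.93] y [ 1.   -0.09  0.04] tilt 22.0 q [-54.  13.  27.  74. -23.  80. -33.] F [-0.52 -1.15  0.51]
[529.1 164.1]
[529.3  98.4]
[-88.  234.3]
[-117.5  231. ]
```

View pics/c4.png

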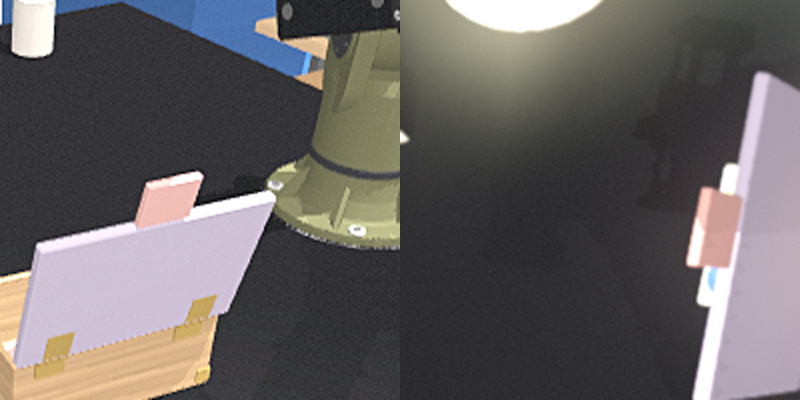

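```bash
python3 - <<'E'
import cv2,numpy as np
i=cv2.imread('pics/s4.png')[20:220,400:560]
i=np.clip(i.astype(float)*1.8+20,0,255).astype('uint8')
i=cv2.resize(i,None,fx=3,fy=3,interpolation=cv2.INTER_CUBIC)
for u in((529,164),(529,98)): cv2.drawMarker(i,((u[0]-400)*3,(u[1]-20)*3),(0,255,0),cv2.MARKER_CROSS,10,1)
cv2.imwrite('pics/c5.png',i)
E
```

```text
(no output)
```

View pics/c5.png

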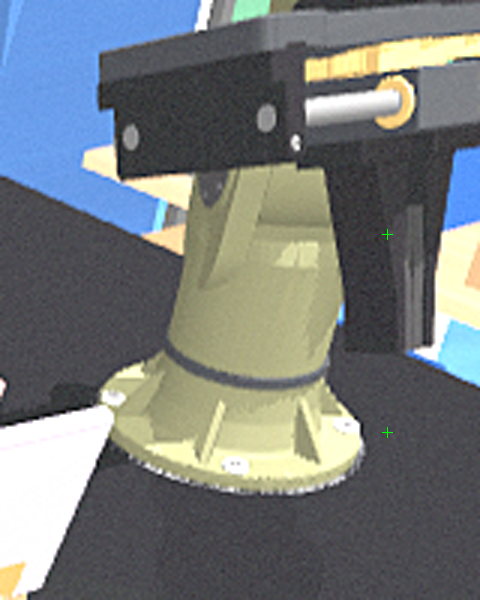

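```bash
python3 - <<'E'
from h import *
plan([([.53,.31,.43],83,60,10)])
E
```

```text
10
[[0,[-1.19,-0.13,-1.11],[0.0,3.8,0.3]],[0,[-1.11,-0.12,-1.18],[0.0,3.8,0.3]],[0,[-1.03,-0.12,-1.25],[0.0,3.8,0.3]],[0,[-0.95,-0.11,-1.32],[0.0,3.8,0.3]],[0,[-0.86,-0.11,-1.38],[0.0,3.8,0.3]],[0,[-0.77,-0.11,-1.43],[0.0,3.8,0.3]],[0,[-0.67,-0.11,-1.48],[0.0,3.8,0.3]],[0,[-0.57,-0.11,-1.52],[0.0,3.8,0.3]],[0,[-0.47,-0.1,-1.56],[0.0,3.8,0.3]],[0,[-0.37,-0.1,-1.58],[0.0,3.8,0.3]]]
```

Emit:
servo_tool --plan '[[0,[-1.2,-0.1,-1.1],[0,3.8,0.3]],[0,[-1.1,-0.1,-1.2],[0,3.8,0.3]],[0,[-1.0,-0.1,-1.2],[0,3.8,0.3]],[0,[-0.9,-0.1,-1.3],[0,3.8,0.3]],[0,[-0.9,-0.1,-1.4],[0,3.8,0.3]],[0,[-0.8,-0.1,-1.4],[0,3.8,0.3]],[0,[-0.7,-0.1,-1.5],[0,3.8,0.3]],[0,[-0.6,-0.1,-1.5],[0,3.8,0.3]],[0,[-0.5,-0.1,-1.6],[0,3.8,0.3]],[0,[-0.4,-0.1,-1.6],[0,3.8,0.3]],[0,[0,0,0],[0,0,0]],[0,[0,0,0],[0,0,0]]]'

```text
time_s: 9.22
tool_pos: [0.5384, 0.2842, 0.4636]
tool_rot: [174.6, -63.5, 85.8]
force: [0.4, 0.2, 0.3]
grip_width: 0.0004
```

```bash
python3 - <<'E'
from h import *
import pickle
st()
a=snap('scene','s6.png');b=snap('top','t6.png')
pickle.dump((a,b),open('c6.pkl','wb'))
o=env.get_obs();R=Ro.from_euler('xyz',o['tool_rot'],True);p=o['tool_pos']
ims=[]
for c,(x0,y0) in((a,(350,20)),(b,(0,160))):
  i=np.clip(c['image']*1.7+20,0,255).astype('uint8')[y0:y0+200,x0:x0+200]
  i=cv2.resize(i,None,fx=2,fy=2,interpolation=cv2.INTER_CUBIC)
  for d in(0,.07):
    u=proj(c,p-R.apply([0,0,d]))[0];print(u.round(1)); cv2.drawMarker(i,(int((u[0]-x0)*2),int((u[1]-y0)*2)),(0,255,0),cv2.MARKER_CROSS,8,1)
  ims.append(i)
cv2.imwrite('pics/c6.png',np.hstack(ims))
E
```

```text
t 9.22 p [0.5384 0.2842 0.4636] z [ 0.16  0.88 -0.44] y [ 0.99 -0.16  0.04] tilt 63.6 q [-38.  -7.  40. 103. -60.  78.   6.] F [0.44 0.18 0.26]
[440.7  37.1]
[416.9   0.5]
[ 14.6 248. ]
[ 64.  259.5]
```

View pics/c6.png

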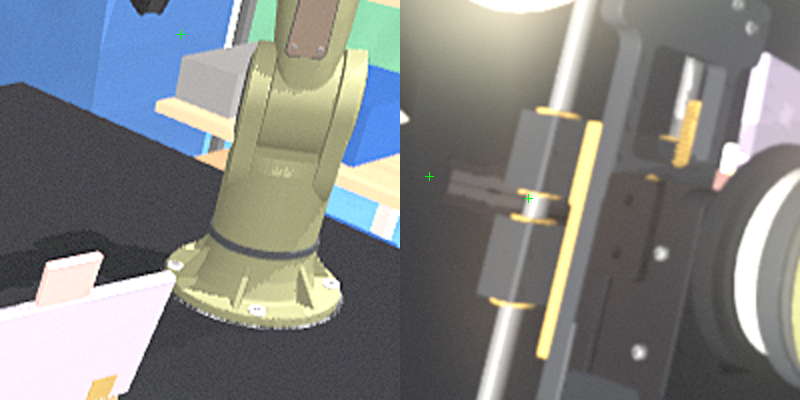

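```bash
python3 - <<'E'
from h import *
import pickle
a,b=pickle.load(open('c6.pkl','rb'))
o=env.get_obs();R=Ro.from_euler('xyz',o['tool_rot'],True);p=o['tool_pos']
X=tri(a,(423,26),b,(24.5,252.5));print(p,X,X-p,'in tool',R.inv().apply(X-p))
print(proj(a,X),proj(b,X))
R4=Ro.from_euler('xyz',[177.8,-21.9,85.5],True);p4=np.array([.5587,.4603,.3721])
for n,P in (('world',p4+X-p),('tool',p4+R4.apply(R.inv().apply(X-p)))): print(n,proj(a,P),'seen 530,137')
R2=Ro.from_euler('xyz',[179.9,-20.1,84.3],True);p2=np.array([.5365,.280,.2525])
for n,P in (('world',p2+X-p),('tool',p2+R2.apply(R.inv().apply(X-p)))): print(n,P,proj(a,P),'seen ~413.6,160.4')
E
```

```text
[0.53841425 0.28531735 0.46326609] [0.53974442 0.26430535 0.47362485] [ 0.00133017 -0.021012    0.01035876] in tool [-6.55508774e-05  5.02355348e-03 -2.29202349e-02]
[[429.38444112  24.93775967]] [[ 31.38832596 245.84736741]]
world [[515.08478671 148.48325675]] seen 530,137
tool [[526.23522799 144.24037303]] seen 530,137
world [0.53783017 0.258988   0.26285876] [[402.89370898 167.50152382]] seen ~413.6,160.4
tool [0.54067017 0.27160298 0.27400993] [[408.29655644 165.11358056]] seen ~413.6,160.4
```

```bash
cat >> h.py <<'E'
CP=(.5256,.1059,1.4525)
def lidang(c,rng=(0,1.82)):
    im=c['image'];hsv=cv2.cvtColor(im,cv2.COLOR_BGR2HSV)
    B,G,Rr=[im[...,i].astype(int) for i in range(3)]
    m=((B-G>8)&(Rr-G>3)&(G>90))|((Rr-G>25)&(B-G>-8)&(Rr>120)&(B>90))
    best=[]
    for t in np.arange(*rng,.01):
        k=np.zeros(m.shape,np.uint8)
        for r0,r1,w,h in((.002,.148,.113,.006),(.148,.19,.025,.004)):
            P=T(*CP,[lid(t,r,y,z) for r in(r0,r1) for y in(-w,w) for z in(-h,h)])
            cv2.fillConvexPoly(k,cv2.convexHull(proj(c,P).astype(np.float32)).astype(np.int32),1)
        roi=np.zeros_like(k);roi[100:300,270:460]=1
        mm=m&(roi>0);best.append(((mm&(k>0)).sum()/((mm|(k>0)).sum()),t))
    s,t=max(best);return round(t,2),round(s,2)
E
python3 - <<'E'
from h import *
import pickle
print(lidang(pickle.load(open('c.pkl','rb'))[0]),lidang(pickle.load(open('c6.pkl','rb'))[0]))
st()
plan([([.541,.32,.40],83,20,9),([.541,.285,.24],83,20,9)])
E
```

```text
(np.float64(1.77), np.float64(0.87)) (np.float64(1.81), np.float64(0.87))
t 9.32 p [0.5384 0.2853 0.4633] z [ 0.16  0.88 -0.45] y [ 0.99 -0.16  0.04] tilt 63.6 q [-38.  -7.  40. 103. -60.  78.   6.] F [0.9  0.84 0.15]
18
[[0,[-0.46,-0.06,0.66],[0.4,-4.8,0.0]],[0,[-0.4,-0.06,0.69],[0.4,-4.8,0.0]],[0,[-0.34,-0.05,0.73],[0.4,-4.8,0.0]],[0,[-0.28,-0.05,0.75],[0.4,-4.8,0.0]],[0,[-0.21,-0.04,0.77],[0.4,-4.8,0.0]],[0,[-0.15,-0.04,0.79],[0.4,-4.8,0.0]],[0,[-0.08,-0.03,0.8],[0.4,-4.8,0.0]],[0,[-0.01,-0.03,0.8],[0.4,-4.8,0.0]],[0,[0.06,-0.02,0.8],[0.4,-4.8,0.0]],[0,[-0.97,0.05,1.54],[0.0,0.0,0.0]],[0,[-0.97,0.05,1.54],[0.0,0.0,0.0]],[0,[-0.97,0.05,1.54],[0.0,0.0,0.0]],[0,[-0.97,0.05,1.54],[0.0,0.0,0.0]],[0,[-0.97,0.05,1.54],[0.0,0.0,0.0]],[0,[-0.97,0.05,1.54],[0.0,0.0,0.0]],[0,[-0.97,0.05,1.54],[0.0,0.0,0.0]],[0,[-0.97,0.05,1.54],[0.0,0.0,0.0]],[0,[-0.97,0.05,1.54],[0.0,0.0,0.0]]]
```

Emit:
servo_tool --plan '[[0,[-0.4,0,0.7],[0.4,-4.8,0]],[0,[-0.4,0,0.7],[0.4,-4.8,0]],[0,[-0.3,0,0.7],[0.4,-4.8,0]],[0,[-0.3,0,0.7],[0.4,-4.8,0]],[0,[-0.2,0,0.8],[0.4,-4.8,0]],[0,[-0.2,0,0.8],[0.4,-4.8,0]],[0,[-0.1,0,0.8],[0.4,-4.8,0]],[0,[0,0,0.8],[0.4,-4.8,0]],[0,[0.1,0,0.8],[0.4,-4.8,0]],[0,[0,0,0],[0,0,0]],[0,[-0.3,0,1.6],[0,0,0]],[0,[-0.5,0,1.6],[0,0,0]],[0,[-0.7,0,1.6],[0,0,0]],[0,[-0.7,0,1.6],[0,0,0]],[0,[-0.7,0,1.6],[0,0,0]],[0,[0,0,0],[0,0,0]]]'

```text
time_s: 10.65
tool_pos: [0.5427, 0.3417, 0.3251]
tool_rot: [178.8, -18.9, 85.6]
force: [1.4, -1.3, -1.6]
grip_width: 0.0007
```

```bash
python3 - <<'E'
from h import *
st()
plan([([.541,.285,.235],83,20,7)])
E
```

```text
t 10.65 p [0.5427 0.3417 0.3251] z [ 0.05  0.32 -0.95] y [ 1.   -0.08  0.02] tilt 18.9 q [-48.   6.  26.  86. -19.  79. -25.] F [ 1.41 -1.29 -1.64]
7
[[0,[-1.18,0.02,0.96],[0.1,0.2,0.4]],[0,[-1.18,0.03,0.95],[0.1,0.2,0.4]],[0,[-1.19,0.03,0.95],[0.1,0.2,0.4]],[0,[-1.19,0.04,0.95],[0.1,0.2,0.4]],[0,[-1.19,0.05,0.94],[0.1,0.2,0.4]],[0,[-1.19,0.06,0.94],[0.1,0.2,0.4]],[0,[-1.2,0.07,0.94],[0.1,0.2,0.4]]]
```

Emit:
servo_tool --plan '[[0,[-0.9,0,1.4],[0,0.2,0.4]],[0,[-0.9,0,1.4],[0,0.2,0.4]],[0,[-0.9,0,1.3],[0,0.2,0.4]],[0,[-1.2,0,1.1],[0,0.2,0.4]],[0,[-1.2,0,0.8],[0,0.2,0.4]],[0,[-1.2,0,0.4],[0,0.2,0.4]],[0,[-1.2,0,0],[0,0,0]],[0,[0,0,0],[0,0,0]]]'

```text
time_s: 11.32
tool_pos: [0.5401, 0.2981, 0.2469]
tool_rot: [179.0, -20.9, 83.7]
force: [0.5, -0.2, 0.2]
grip_width: 0.0003
```

```bash
python3 - <<'E'
from h import *
st()
a=snap('scene','s7.png');print(lidang(a))
i=np.clip(a['image'][80:280,300:500]*1.7+20.,0,255).astype('uint8')
cv2.imwrite('pics/c7.png',cv2.resize(i,None,fx=2.5,fy=2.5,interpolation=cv2.INTER_CUBIC))
E
```

```text
t 11.32 p [0.5401 0.2981 0.2469] z [ 0.06  0.35 -0.93] y [ 0.99 -0.12  0.02] tilt 20.9 q [-46.   4.  27.  97. -22.  70. -19.] F [ 0.52 -0.15  0.18]
(np.float64(1.81), np.float64(0.85))
```

View pics/c7.png

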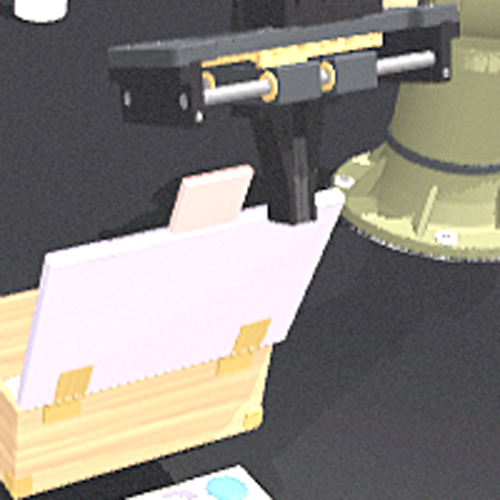

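Emit:
servo_tool --plan '[[0,[-0.4,0,1.0],[0,0,0]],[0,[-0.4,0,1.0],[0,0,0]],[0,[-0.8,0,-0.3],[0,0,0]],[0,[-0.8,0,-0.3],[0,0,0]],[0,[-0.8,0,-0.3],[0,0,0]],[0,[-0.8,0,-0.3],[0,0,0]],[0,[-0.6,0,-0.2],[0,0,0]],[0,[-0.6,0,-0.2],[0,0,0]],[0,[-0.6,0,-0.2],[0,0,0]]]'

```text
time_s: 12.12
tool_pos: [0.5353, 0.2466, 0.2276]
tool_rot: [178.6, -21.4, 84.2]
force: [-0.8, 1.9, 2.3]
grip_width: 0.0007
```

```bash
python3 - <<'E'
from h import *
st()
print(lidang(snap('scene','s8.png')))
E
```

```text
t 12.12 p [0.5353 0.2466 0.2276] z [ 0.06  0.36 -0.93] y [ 0.99 -0.11  0.02] tilt 21.4 q [-43.   2.  29. 102. -22.  69. -13.] F [-0.75  1.94  2.29]
(np.float64(1.75), np.float64(0.84))
```

Emit:
servo_tool --plan '[[0,[-0.6,0,-0.2],[0,0,0]],[0,[-0.6,0,-0.2],[0,0,0]],[0,[-0.6,0,-0.2],[0,0,0]],[0,[-0.5,0,-0.2],[0,0,0]]]'

```text
time_s: 12.5
tool_pos: [0.533, 0.2198, 0.228]
tool_rot: [178.5, -21.5, 84.2]
force: [0.2, 1.3, 1.8]
grip_width: 0.0003
```

```bash
python3 - <<'E'
from h import *
st()
print(lidang(snap('scene','s9.png')))
E
```

```text
t 12.5 p [0.533  0.2198 0.228 ] z [ 0.06  0.36 -0.93] y [ 0.99 -0.11  0.02] tilt 21.5 q [-41.   1.  31. 103. -22.  70. -11.] F [0.24 1.35 1.8 ]
(np.float64(1.6), np.float64(0.86))
```

Emit:
servo_tool --plan '[[0,[-0.6,0,-0.2],[0,0,0]],[0,[-0.6,0,-0.2],[0,0,0]],[0,[-0.6,0,-0.2],[0,0,0]],[0,[-0.6,0,-0.2],[0,0,0]],[0,[0,0,-0.5],[0,0,0]],[0,[0,0,-2.2],[0,0,0]],[0,[0,0,-2.2],[0,0,0]],[0,[0,0,-2.2],[0,0,0]],[0,[-2.1,0,-0.8],[0,0,0]],[0,[-2.1,0,-0.8],[0,0,0]],[0,[-2.1,0,-0.8],[0,0,0]],[0,[-2.1,0,-0.8],[0,0,0]],[0,[-0.6,0,1.6],[0,0,0]]]'

```text
time_s: 13.63
tool_pos: [0.5149, 0.0664, 0.2794]
tool_rot: [178.4, -21.0, 84.2]
force: [0.3, -0.7, 0.0]
grip_width: -0.0001
```

```bash
python3 - <<'E'
from h import *
st()
print(lidang(snap('scene','s10.png')))
E
```

```text
t 13.63 p [0.5149 0.0664 0.2794] z [ 0.06  0.35 -0.93] y [ 0.99 -0.11  0.03] tilt 21.1 q [-34.  -4.  38. 100. -19.  81.   1.] F [ 0.34 -0.68  0.02]
(np.float64(1.35), np.float64(0.88))
```

```bash
cat >> h.py <<'E'
def pose(th,c=0,L=.03,tmax=53,off=.026):
    tau=min(np.degrees(np.pi/2-th),tmax); yaw=np.degrees(CP[2])
    R=Rt(yaw,tau); E=T(*CP,lid(th,.19,0,-.004))[0]
    z=R.apply([0,0,1]); n=R.apply([1,0,0])
    return (E+(L+off)*z-(.0095+c)*n),yaw,tau
E
python3 - <<'E'
from h import *
for t in(1.3,1.2,.8,.4,0):p,y,u=pose(t);print(t,p.round(4),u)
plan([(*pose(1.2),6)])
E
```

```text
1.3 [0.5286 0.1309 0.2175] 15.515486632992978
1.2 [0.5271 0.1187 0.212 ] 21.245064584301215
0.8 [0.5222 0.0771 0.1787] 44.163376389534136
0.4 [0.5181 0.0428 0.121 ] 53
0 [0.5165 0.0294 0.0467] 53
6
[[0,[0.43,0.13,1.28],[0.1,0.1,0.1]],[0,[0.43,0.13,1.28],[0.1,0.1,0.1]],[0,[0.43,0.14,1.28],[0.1,0.1,0.1]],[0,[0.43,0.14,1.28],[0.1,0.1,0.1]],[0,[0.43,0.14,1.28],[0.1,0.1,0.1]],[0,[0.43,0.14,1.28],[0.1,0.1,0.1]]]
```

Emit:
servo_tool --plan '[[0,[0.3,0.1,1.4],[0,0,0]],[0,[0.4,0.1,1.4],[0,0,0]],[0,[0.4,0.1,1.4],[0,0,0]],[0,[0.4,0.1,1.3],[0,0,0]],[0,[0.4,0.1,1.2],[0,0,0]],[0,[0.4,0.1,0.8],[0,0,0]]]'

```text
time_s: 14.18
tool_pos: [0.5243, 0.1165, 0.2102]
tool_rot: [179.0, -20.9, 83.9]
force: [0.4, 0.3, 0.4]
grip_width: 0.0005
```

```bash
python3 - <<'E'
from h import *
st()
print(lidang(snap('scene','s11.png')),pose(1.2)[0])
E
```

```text
t 14.18 p [0.5243 0.1165 0.2102] z [ 0.06  0.35 -0.93] y [ 0.99 -0.11  0.02] tilt 20.9 q [-36.  -0.  36. 105. -22.  73.  -0.] F [0.39 0.28 0.36]
(np.float64(1.25), np.float64(0.89)) [0.52711793 0.11867165 0.21200141]
```

Emit:
servo_tool --plan '[[0,[0,0,0],[0,0,0]],[0,[0,0,0],[0,0,0]],[0,[0,0,0],[0,0,0]],[0,[0,0,0],[0,0,0]]]'

```text
time_s: 14.57
tool_pos: [0.5236, 0.1185, 0.2091]
tool_rot: [179.1, -20.8, 84.1]
force: [0.1, -1.0, -0.3]
grip_width: 0.0004
```

```bash
python3 - <<'E'
from h import *
st()
print(lidang(snap('scene','s12.png')))
E
```

```text
t 14.57 p [0.5236 0.1185 0.2091] z [ 0.05  0.35 -0.93] y [ 0.99 -0.11  0.01] tilt 20.8 q [-37.  -0.  36. 105. -22.  73.  -0.] F [ 0.1  -1.02 -0.35]
(np.float64(1.23), np.float64(0.88))
```

```bash
python3 - <<'E'
from h import *
plan([(*pose(1.1),9),(*pose(1.0),9)])
E
```

```text
18
[[0,[-0.13,0.04,-0.0],[0.1,0.7,0.1]],[0,[-0.13,0.04,-0.0],[0.1,0.7,0.1]],[0,[-0.13,0.04,-0.01],[0.1,0.7,0.1]],[0,[-0.13,0.04,-0.01],[0.1,0.7,0.1]],[0,[-0.13,0.04,-0.01],[0.1,0.7,0.1]],[0,[-0.13,0.04,-0.01],[0.1,0.7,0.1]],[0,[-0.13,0.04,-0.01],[0.1,0.7,0.1]],[0,[-0.13,0.04,-0.01],[0.1,0.7,0.1]],[0,[-0.13,0.04,-0.02],[0.1,0.7,0.1]],[0,[-0.15,0.0,0.02],[0.0,0.6,0.0]],[0,[-0.15,0.0,0.02],[-0.0,0.6,-0.0]],[0,[-0.15,0.0,0.02],[0.0,0.6,0.0]],[0,[-0.15,0.0,0.02],[-0.0,0.6,0.0]],[0,[-0.15,0.0,0.02],[0.0,0.6,-0.0]],[0,[-0.15,0.0,0.01],[0.0,0.6,0.0]],[0,[-0.15,0.0,0.01],[0.0,0.6,-0.0]],[0,[-0.15,0.0,0.01],[0.0,0.6,0.0]],[0,[-0.15,0.0,0.01],[0.0,0.6,0.0]]]
```

Caught: the force is on the finger and the lid has stopped near 1.22. I'm starting to lower it, with a short first call to see how well small steps track.

Emit:
servo_tool --plan '[[0,[-0.13,0.04,0],[0.1,0.7,0]],[0,[-0.13,0.04,0],[0.1,0.7,0]],[0,[-0.13,0.04,0],[0.1,0.7,0]],[0,[-0.13,0.04,0],[0.1,0.7,0]],[0,[-0.13,0.04,0],[0.1,0.7,0]],[0,[-0.13,0.04,0],[0.1,0.7,0]],[0,[-0.13,0.04,0],[0.1,0.7,0]],[0,[-0.13,0.04,0],[0.1,0.7,0]],[0,[-0.13,0.04,0],[0,0.7,0]]]'

```text
time_s: 15.37
tool_pos: [0.5277, 0.1046, 0.2059]
tool_rot: [179.8, -27.8, 84.1]
force: [0.2, -0.5, -1.1]
grip_width: 0.0006
```

```bash
cat >> h.py <<'E'
def eff():
    # lid angle implied by measured pose (edge or flat contact)
    o=env.get_obs();R=Ro.from_euler('xyz',o['tool_rot'],True);n=R.apply([1,0,0]);S=o['tool_pos']+.0095*n
    g=np.arange(-.02,1.6,.002); d=[(T(*CP,lid(t,.19,0,-.004))[0]-S)@n for t in g]
    E=[T(*CP,lid(t,.19,0,-.004))[0] for t in g]; i=int(np.argmin(np.abs(d))); L=-(E[i]-o['tool_pos'])@R.apply([0,0,1])*-1
    print('implied',round(g[i],3),'L',round(-((E[i]-o['tool_pos'])@R.apply([0,0,1]))-.026,3))
E
python3 - <<'E'
from h import *
st();eff()
print(lidang(snap('scene','s13.png')),pose(1.1)[0])
plan([(*pose(1.0),9),(*pose(.9),9)])
E
```

```text
t 15.37 p [0.5277 0.1046 0.2059] z [ 0.05  0.46 -0.88] y [ 0.99 -0.1   0.  ] tilt 27.8 q [-33.   2.  40. 106. -31.  75.  10.] F [ 0.17 -0.53 -1.07]
implied 1.086 L 0.028
(np.float64(1.1), np.float64(0.88)) [0.52574007 0.10707853 0.20529824]
18
[[0,[-0.11,-0.03,0.04],[-0.0,0.5,0.1]],[0,[-0.12,-0.03,0.04],[-0.0,0.5,0.1]],[0,[-0.12,-0.03,0.04],[-0.0,0.5,0.1]],[0,[-0.12,-0.03,0.04],[-0.0,0.5,0.1]],[0,[-0.12,-0.03,0.03],[-0.0,0.5,0.1]],[0,[-0.12,-0.03,0.03],[-0.0,0.5,0.1]],[0,[-0.12,-0.03,0.03],[-0.0,0.5,0.1]],[0,[-0.12,-0.03,0.03],[-0.0,0.5,0.1]],[0,[-0.12,-0.03,0.03],[-0.0,0.5,0.1]],[0,[-0.15,-0.0,0.02],[0.0,0.6,0.0]],[0,[-0.15,-0.0,0.02],[0.0,0.6,-0.0]],[0,[-0.15,-0.0,0.02],[0.0,0.6,-0.0]],[0,[-0.15,-0.0,0.02],[-0.0,0.6,0.0]],[0,[-0.15,-0.0,0.02],[0.0,0.6,-0.0]],[0,[-0.15,-0.0,0.01],[0.0,0.6,-0.0]],[0,[-0.15,-0.0,0.01],[0.0,0.6,0.0]],[0,[-0.15,-0.0,0.01],[0.0,0.6,-0.0]],[0,[-0.15,-0.0,0.01],[0.0,0.6,0.0]]]
```

Emit:
servo_tool --plan '[[0,[-0.12,-0.03,0.04],[0,0.5,0.1]],[0,[-0.12,-0.03,0.04],[0,0.5,0.1]],[0,[-0.12,-0.03,0.04],[0,0.5,0.1]],[0,[-0.12,-0.03,0.03],[0,0.5,0]],[0,[-0.12,-0.03,0.03],[0,0.5,0]],[0,[-0.12,-0.03,0.03],[0,0.5,0]],[0,[-0.12,-0.03,0.03],[0,0.5,0]],[0,[-0.12,-0.03,0.03],[0,0.5,0]],[0,[-0.12,0,0.03],[0,0.5,0]],[0,[-0.15,0,0.02],[0,0.6,0]],[0,[-0.15,0,0.02],[0,0.6,0]],[0,[-0.15,0,0.02],[0,0.6,0]],[0,[-0.15,0,0.02],[0,0.6,0]],[0,[-0.15,0,0.02],[0,0.6,0]],[0,[-0.15,0,0.01],[0,0.6,0]],[0,[-0.15,0,0.01],[0,0.6,0]],[0,[-0.15,0,0.01],[0,0.6,0]]]'

```text
time_s: 16.83
tool_pos: [0.5235, 0.0854, 0.188]
tool_rot: [179.8, -38.1, 83.7]
force: [-0.3, -0.0, -0.6]
grip_width: 0.0003
```

```bash
python3 - <<'E'
from h import *
st();eff()
print(lidang(snap('scene','s14.png')),pose(.9)[0])
plan([(*pose(.8),9),(*pose(.7),9)])
E
```

```text
t 16.83 p [0.5235 0.0854 0.188 ] z [ 0.07  0.61 -0.79] y [ 0.99 -0.11  0.  ] tilt 38.1 q [-26.   7.  44. 109. -43.  79.  26.] F [-0.33 -0.04 -0.58]
implied 0.898 L 0.03
(np.float64(0.9), np.float64(0.89)) [0.52325485 0.08616822 0.18857407]
18
[[0,[-0.13,-0.0,0.02],[-0.0,0.7,0.0]],[0,[-0.13,-0.0,0.02],[-0.0,0.7,0.0]],[0,[-0.13,-0.0,0.02],[-0.0,0.7,0.0]],[0,[-0.13,-0.0,0.02],[-0.0,0.7,0.0]],[0,[-0.13,-0.0,0.02],[-0.0,0.7,0.0]],[0,[-0.13,-0.0,0.02],[-0.0,0.7,0.0]],[0,[-0.13,-0.0,0.01],[-0.0,0.7,0.0]],[0,[-0.13,-0.0,0.01],[-0.0,0.7,0.0]],[0,[-0.13,-0.0,0.01],[-0.0,0.7,0.0]],[0,[-0.15,-0.0,0.02],[0.0,0.6,-0.0]],[0,[-0.15,-0.0,0.02],[-0.0,0.6,0.0]],[0,[-0.15,-0.0,0.02],[0.0,0.6,0.0]],[0,[-0.15,-0.0,0.02],[0.0,0.6,-0.0]],[0,[-0.15,-0.0,0.02],[-0.0,0.6,0.0]],[0,[-0.15,-0.0,0.01],[0.0,0.6,-0.0]],[0,[-0.15,-0.0,0.01],[-0.0,0.6,0.0]],[0,[-0.15,-0.0,0.01],[0.0,0.6,-0.0]],[0,[-0.15,-0.0,0.01],[0.0,0.6,0.0]]]
```

Emit:
servo_tool --plan '[[0,[-0.13,0,0.02],[0,0.7,0]],[0,[-0.13,0,0.02],[0,0.7,0]],[0,[-0.13,0,0.02],[0,0.7,0]],[0,[-0.13,0,0.02],[0,0.7,0]],[0,[-0.13,0,0.02],[0,0.7,0]],[0,[-0.13,0,0.02],[0,0.7,0]],[0,[-0.13,0,0.01],[0,0.7,0]],[0,[-0.13,0,0.01],[0,0.7,0]],[0,[-0.13,0,0.01],[0,0.7,0]],[0,[-0.15,0,0.02],[0,0.6,0]],[0,[-0.15,0,0.02],[0,0.6,0]],[0,[-0.15,0,0.02],[0,0.6,0]],[0,[-0.15,0,0.02],[0,0.6,0]],[0,[-0.15,0,0.02],[0,0.6,0]],[0,[-0.15,0,0.01],[0,0.6,0]],[0,[-0.15,0,0.01],[0,0.6,0]],[0,[-0.15,0,0.01],[0,0.6,0]]]'

```text
time_s: 18.3
tool_pos: [0.5216, 0.0683, 0.1667]
tool_rot: [179.8, -50.3, 83.7]
force: [-0.4, -1.5, -0.6]
grip_width: 0.0005
```

```bash
python3 - <<'E'
from h import *
st();eff()
print(lidang(snap('scene','s15.png')),pose(.7)[0])
plan([(*pose(.6),9),(*pose(.5,L=.027),9)])
E
```

```text
t 18.3 p [0.5216 0.0683 0.1667] z [ 0.09  0.76 -0.64] y [ 0.99 -0.11  0.  ] tilt 50.3 q [-16.  17.  44. 111. -57.  88.  43.] F [-0.43 -1.48 -0.63]
implied 0.69 L 0.03
(np.float64(0.68), np.float64(0.88)) [0.52121131 0.06897409 0.1679998 ]
18
[[0,[-0.15,-0.0,0.01],[-0.0,0.3,0.0]],[0,[-0.15,-0.0,0.01],[-0.0,0.3,0.0]],[0,[-0.15,-0.0,0.01],[-0.0,0.3,0.0]],[0,[-0.15,-0.0,0.01],[-0.0,0.3,0.0]],[0,[-0.15,-0.0,0.01],[-0.0,0.3,0.0]],[0,[-0.15,-0.0,0.01],[-0.0,0.3,0.0]],[0,[-0.15,-0.0,0.01],[-0.0,0.3,0.0]],[0,[-0.15,-0.0,0.01],[-0.0,0.3,0.0]],[0,[-0.15,-0.0,0.01],[-0.0,0.3,0.0]],[0,[-0.21,0.0,-0.01],[0.0,0.0,0.0]],[0,[-0.21,0.0,-0.01],[0.0,0.0,0.0]],[0,[-0.21,0.0,-0.01],[0.0,0.0,0.0]],[0,[-0.21,0.0,-0.01],[0.0,0.0,0.0]],[0,[-0.21,0.0,-0.01],[0.0,0.0,0.0]],[0,[-0.21,0.0,-0.01],[0.0,0.0,0.0]],[0,[-0.21,0.0,-0.01],[0.0,0.0,0.0]],[0,[-0.21,0.0,-0.01],[0.0,0.0,0.0]],[0,[-0.21,0.0,-0.01],[0.0,0.0,0.0]]]
```

Emit:
servo_tool --plan '[[0,[-0.15,0,0.01],[0,0.3,0]],[0,[-0.15,0,0.01],[0,0.3,0]],[0,[-0.15,0,0.01],[0,0.3,0]],[0,[-0.15,0,0.01],[0,0.3,0]],[0,[-0.15,0,0.01],[0,0.3,0]],[0,[-0.15,0,0.01],[0,0.3,0]],[0,[-0.15,0,0.01],[0,0.3,0]],[0,[-0.15,0,0.01],[0,0.3,0]],[0,[-0.15,0,0.01],[0,0.3,0]],[0,[-0.2,0,-0.01],[0,0,0]],[0,[-0.2,0,-0.01],[0,0,0]],[0,[-0.2,0,-0.01],[0,0,0]],[0,[-0.2,0,-0.01],[0,0,0]],[0,[-0.2,0,-0.01],[0,0,0]],[0,[-0.2,0,-0.01],[0,0,0]],[0,[-0.2,0,-0.01],[0,0,0]],[0,[-0.2,0,-0.01],[0,0,0]]]'

```text
time_s: 19.77
tool_pos: [0.5197, 0.0491, 0.14]
tool_rot: [179.8, -53.4, 83.8]
force: [0.7, -0.3, -0.8]
grip_width: 0.0
```

```bash
python3 - <<'E'
from h import *
st();eff()
print(lidang(snap('scene','s16.png')))
plan([(*pose(.4,L=.025),9),(*pose(.3,L=.022),9)])
E
```

```text
t 19.77 p [0.5197 0.0491 0.14  ] z [ 0.09  0.8  -0.6 ] y [ 0.99 -0.11  0.  ] tilt 53.4 q [-11.  23.  44. 111. -60.  91.  49.] F [ 0.69 -0.26 -0.83]
implied 0.5 L 0.028
(np.float64(0.5), np.float64(0.85))
18
[[0,[-0.21,-0.01,0.01],[-0.0,-0.0,0.0]],[0,[-0.21,-0.01,0.01],[-0.0,-0.0,0.0]],[0,[-0.21,-0.01,0.01],[-0.0,-0.0,0.0]],[0,[-0.21,-0.01,0.01],[-0.0,-0.0,0.0]],[0,[-0.21,-0.01,0.01],[-0.0,-0.0,0.0]],[0,[-0.21,-0.01,0.01],[-0.0,-0.0,0.0]],[0,[-0.21,-0.01,0.01],[-0.0,-0.0,0.0]],[0,[-0.21,-0.01,0.01],[-0.0,-0.0,0.0]],[0,[-0.21,-0.01,0.01],[-0.0,-0.0,0.0]],[0,[-0.2,0.0,0.03],[0.0,0.0,0.0]],[0,[-0.2,0.0,0.03],[0.0,0.0,0.0]],[0,[-0.2,0.0,0.03],[0.0,0.0,0.0]],[0,[-0.2,0.0,0.03],[0.0,0.0,0.0]],[0,[-0.2,0.0,0.03],[0.0,0.0,0.0]],[0,[-0.2,0.0,0.03],[0.0,0.0,0.0]],[0,[-0.2,0.0,0.03],[0.0,0.0,0.0]],[0,[-0.2,0.0,0.03],[0.0,0.0,0.0]],[0,[-0.2,0.0,0.03],[0.0,0.0,0.0]]]
```

Emit:
servo_tool --plan '[[0,[-0.2,-0.01,0.01],[0,0,0]],[0,[-0.2,-0.01,0.01],[0,0,0]],[0,[-0.2,-0.01,0.01],[0,0,0]],[0,[-0.2,-0.01,0.01],[0,0,0]],[0,[-0.2,-0.01,0.01],[0,0,0]],[0,[-0.2,-0.01,0.01],[0,0,0]],[0,[-0.2,-0.01,0.01],[0,0,0]],[0,[-0.2,-0.01,0.01],[0,0,0]],[0,[-0.2,-0.01,0.01],[0,0,0]],[0,[-0.2,0,0.03],[0,0,0]],[0,[-0.2,0,0.03],[0,0,0]],[0,[-0.2,0,0.03],[0,0,0]],[0,[-0.2,0,0.03],[0,0,0]],[0,[-0.2,0,0.03],[0,0,0]],[0,[-0.2,0,0.03],[0,0,0]],[0,[-0.2,0,0.03],[0,0,0]],[0,[-0.2,0,0.03],[0,0,0]]]'

```text
time_s: 21.23
tool_pos: [0.517, 0.0296, 0.1075]
tool_rot: [179.7, -53.3, 83.8]
force: [-0.2, -0.8, -1.6]
grip_width: 0.0005
```

```bash
python3 - <<'E'
from h import *
st();eff()
print(lidang(snap('scene','s17.png')))
plan([(*pose(.2,L=.022),9),(*pose(.1,L=.022),10)])
E
```

```text
t 21.23 p [0.517  0.0296 0.1075] z [ 0.09  0.8  -0.6 ] y [ 0.99 -0.11  0.  ] tilt 53.3 q [ -8.  27.  43. 111. -61.  92.  54.] F [-0.24 -0.75 -1.58]
implied 0.294 L 0.021
(np.float64(0.3), np.float64(0.85))
19
[[0,[-0.18,-0.0,0.09],[-0.0,-0.0,0.0]],[0,[-0.18,-0.0,0.09],[-0.0,-0.0,0.0]],[0,[-0.18,-0.0,0.09],[-0.0,-0.0,0.0]],[0,[-0.18,-0.0,0.09],[-0.0,-0.0,0.0]],[0,[-0.18,-0.0,0.09],[-0.0,-0.0,0.0]],[0,[-0.18,-0.0,0.09],[-0.0,-0.0,0.0]],[0,[-0.18,-0.0,0.09],[-0.0,-0.0,0.0]],[0,[-0.18,-0.0,0.09],[-0.0,-0.0,0.0]],[0,[-0.18,-0.0,0.09],[-0.0,-0.0,0.0]],[0,[-0.17,-0.0,0.09],[0.0,0.0,0.0]],[0,[-0.17,-0.0,0.09],[0.0,0.0,0.0]],[0,[-0.17,-0.0,0.09],[0.0,0.0,0.0]],[0,[-0.17,-0.0,0.09],[0.0,0.0,0.0]],[0,[-0.17,-0.0,0.09],[0.0,0.0,0.0]],[0,[-0.17,-0.0,0.09],[0.0,0.0,0.0]],[0,[-0.17,-0.0,0.09],[0.0,0.0,0.0]],[0,[-0.17,-0.0,0.09],[0.0,0.0,0.0]],[0,[-0.17,-0.0,0.09],[0.0,0.0,0.0]],[0,[-0.17,-0.0,0.09],[0.0,0.0,0.0]]]
```

Emit:
servo_tool --plan '[[0,[-0.18,0,0.09],[0,0,0]],[0,[-0.18,0,0.09],[0,0,0]],[0,[-0.18,0,0.09],[0,0,0]],[0,[-0.18,0,0.09],[0,0,0]],[0,[-0.18,0,0.09],[0,0,0]],[0,[-0.18,0,0.09],[0,0,0]],[0,[-0.18,0,0.09],[0,0,0]],[0,[-0.18,0,0.09],[0,0,0]],[0,[-0.18,0,0.09],[0,0,0]],[0,[-0.17,0,0.09],[0,0,0]],[0,[-0.17,0,0.09],[0,0,0]],[0,[-0.17,0,0.09],[0,0,0]],[0,[-0.17,0,0.09],[0,0,0]],[0,[-0.17,0,0.09],[0,0,0]],[0,[-0.17,0,0.09],[0,0,0]],[0,[-0.17,0,0.09],[0,0,0]],[0,[-0.17,0,0.09],[0,0,0]],[0,[-0.15,0,0.08],[0,0,0]]]'

```text
time_s: 22.78
tool_pos: [0.5162, 0.0225, 0.0685]
tool_rot: [179.8, -53.3, 83.7]
force: [-1.0, 0.6, -0.9]
grip_width: 0.0003
```

```bash
python3 - <<'E'
from h import *
st();eff()
print(lidang(snap('scene','s18.png'),(-.1,.5)))
plan([(*pose(.04,L=.020),9),(*pose(-.03,L=.018),10)])
E
```

```text
t 22.78 p [0.5162 0.0225 0.0685] z [ 0.09  0.8  -0.6 ] y [ 0.99 -0.11  0.  ] tilt 53.3 q [ -6.  32.  42. 111. -63.  91.  58.] F [-1.    0.61 -0.91]
implied 0.084 L 0.021
(np.float64(0.08), np.float64(0.84))
19
[[0,[-0.08,-0.0,0.04],[-0.0,-0.0,0.0]],[0,[-0.08,-0.0,0.04],[-0.0,-0.0,0.0]],[0,[-0.08,-0.0,0.04],[-0.0,-0.0,0.0]],[0,[-0.08,-0.0,0.04],[-0.0,-0.0,0.0]],[0,[-0.08,-0.0,0.04],[-0.0,-0.0,0.0]],[0,[-0.08,-0.0,0.04],[-0.0,-0.0,0.0]],[0,[-0.08,-0.0,0.04],[-0.0,-0.0,0.0]],[0,[-0.08,-0.0,0.04],[-0.0,-0.0,0.0]],[0,[-0.08,-0.0,0.04],[-0.0,-0.0,0.0]],[0,[-0.1,-0.0,0.06],[0.0,0.0,0.0]],[0,[-0.1,-0.0,0.06],[0.0,0.0,0.0]],[0,[-0.1,-0.0,0.06],[0.0,0.0,0.0]],[0,[-0.1,-0.0,0.06],[0.0,0.0,0.0]],[0,[-0.1,-0.0,0.06],[0.0,0.0,0.0]],[0,[-0.1,-0.0,0.06],[0.0,0.0,0.0]],[0,[-0.1,-0.0,0.06],[0.0,0.0,0.0]],[0,[-0.1,-0.0,0.06],[0.0,0.0,0.0]],[0,[-0.1,-0.0,0.06],[0.0,0.0,0.0]],[0,[-0.1,-0.0,0.06],[0.0,0.0,0.0]]]
```

Emit:
servo_tool --plan '[[0,[-0.1,0,0.05],[0,0,0]],[0,[-0.1,0,0.05],[0,0,0]],[0,[-0.1,0,0.05],[0,0,0]],[0,[-0.1,0,0.05],[0,0,0]],[0,[-0.1,0,0.05],[0,0,0]],[0,[-0.1,0,0.05],[0,0,0]],[0,[-0.1,0,0.05],[0,0,0]],[0,[-0.1,0,0.05],[0,0,0]],[0,[-0.1,0,0.05],[0,0,0]],[0,[-0.1,0,0.06],[0,0,0]],[0,[-0.1,0,0.06],[0,0,0]],[0,[-0.1,0,0.06],[0,0,0]],[0,[-0.1,0,0.06],[0,0,0]],[0,[-0.1,0,0.06],[0,0,0]],[0,[-0.1,0,0.06],[0,0,0]],[0,[-0.1,0,0.06],[0,0,0]],[0,[-0.1,0,0.06],[0,0,0]]]'

```text
time_s: 24.25
tool_pos: [0.5166, 0.0202, 0.0482]
tool_rot: [179.6, -53.4, 83.9]
force: [0.5, -0.2, 1.6]
grip_width: 0.0005
```

```bash
python3 - <<'E'
from h import *
st();eff()
print(lidang(snap('scene','s19.png'),(-.1,.5)))
E
```

```text
t 24.25 p [0.5166 0.0202 0.0482] z [ 0.09  0.8  -0.6 ] y [ 0.99 -0.11  0.  ] tilt 53.4 q [ -5.  34.  41. 111. -64.  90.  60.] F [ 0.49 -0.2   1.58]
implied -0.02 L 0.019
(np.float64(-0.01), np.float64(0.83))
```

Emit:
servo_tool --plan '[[0,[-0.1,0,0.06],[0,0,0]],[0,[-0.1,0,0.06],[0,0,0]],[0,[-0.1,0,0.06],[0,0,0]],[0,[-0.1,0,0.06],[0,0,0]],[0,[-0.1,0,0.06],[0,0,0]],[0,[-0.1,0,0.06],[0,0,0]],[0,[-0.1,0,0.06],[0,0,0]],[0,[0,0,0],[0,0,0]]]'

```text
time_s: 24.97
tool_pos: [0.5165, 0.0194, 0.0391]
tool_rot: [179.7, -53.4, 83.8]
force: [-0.8, -0.4, -0.2]
grip_width: 0.0003
```

```bash
python3 - <<'E'
from h import *
st();eff()
print(lidang(snap('scene','s20.png'),(-.1,.5)))
E
```

```text
t 24.97 p [0.5165 0.0194 0.0391] z [ 0.09  0.8  -0.6 ] y [ 0.99 -0.11  0.  ] tilt 53.4 q [ -4.  35.  41. 111. -65.  90.  61.] F [-0.8  -0.41 -0.18]
implied -0.02 L 0.024
(np.float64(-0.01), np.float64(0.83))
```

The lid has stayed shut while the finger went about 9 mm lower. I'm withdrawing outward now, horizontally first and then up.

Emit:
servo_tool --plan '[[0,[-0.4,0,-0.5],[0,0,0]],[0,[-0.6,0,-0.8],[0,0,0]],[0,[-0.9,0,-1.2],[0,0,0]],[0,[-0.9,0,-1.3],[0,0,0]],[0,[-0.9,0,-1.3],[0,0,0]],[0,[-0.9,0,-1.4],[0,0,0]],[0,[-0.9,0,-1.4],[0,0,0]],[0,[0,0,-2],[0,-2,0]],[0,[0,0,-2],[0,-2,0]],[0,[0,0,-2],[0,-2,0]],[0,[0,0,-2],[0,-2,0]],[0,[0,0,-2],[0,-2,0]],[0,[0,0,0],[0,0,0]],[0,[0,0,0],[0,0,0]]]'

```text
time_s: 26.18
tool_pos: [0.4898, -0.1795, 0.1079]
tool_rot: [-179.7, -42.4, 82.5]
force: [0.0, 1.1, -0.6]
grip_width: 0.0008
```

```bash
python3 - <<'E'
from h import *
st()
a=snap('scene','s21.png');b=snap('top','t21.png')
print(lidang(a,(-.1,.5)))
cv2.imwrite('pics/c8.png',np.hstack([cv2.resize(c['image'],(400,300)) for c in(a,b)]))
E
```

```text
t 26.18 p [ 0.4898 -0.1795  0.1079] z [ 0.08  0.67 -0.74] y [ 0.99 -0.13 -0.  ] tilt 42.4 q [  4.  34.  50.  98. -51.  99.  60.] F [ 0.02  1.08 -0.65]
(np.float64(-0.01), np.float64(0.83))
```

View pics/c8.png

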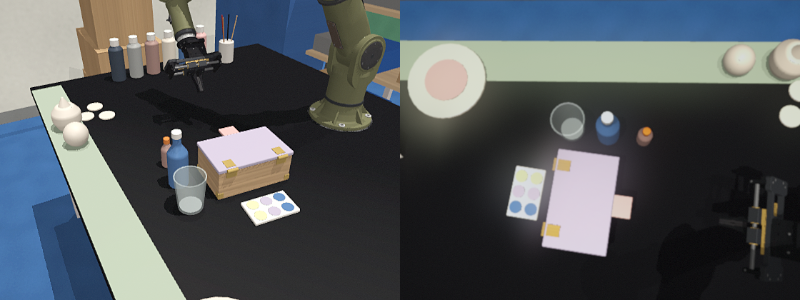

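The picture shows the lid flat on the case at (245,150) with the tab out over the front. The gripper is well clear at (190,65), and the bottles, jar and palette are where they were. I'm handing in.

```bash
python3 -c "
from cell import env
print(env.sign_off())"
```

```text
the job is handed in; nothing more can be done
None
```

The case is shut and the job is handed in at about 26 s of the 72 s allowed. I got no verdict back.

- **Nudge and catch:** I pushed the lid over from behind at the tab with shut fingers, then hopped over it. I caught it on the fingers from below at an angle of about 1.2 rad.
- **Lowering:** I let it down on the fingers at about 0.14 rad/s on average, slower near the end. When it was shut I dropped the fingers about 9 mm further, drew them outward and came clear. Forces I read between moves stayed within about 3 N.
- **Final check:** The camera fit put the lid at −0.01 rad, which is shut within its accuracy. The last picture shows it flat, the gripper clear and no sign that the bottles, jar or palette had moved.

**Disagreement:** In both cameras the fingertips sat about 25 mm further back along the tool than the reported TCP. I allowed for 26 mm, and the lid angles worked out from that offset agreed with the camera angles to about 0.02 rad during the lowering.

**Extra time:** That mismatch cost one extra approach behind the lid before the nudge. I saw no contact during it, and the lid only sank back to its open stop.

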